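Seat the walnut cup on the press-to-run blender and keep it pressed down

ROBOT

A 7-joint arm with a two-finger parallel gripper is mounted at the origin on the work surface. World frame = base frame: x ahead of the robot, y to its left, z up, the work surface at z = 0. Lengths are in m, angles in degrees, forces in N, time in s.
With the tool pointing down it reaches from about 0.425 to 0.95 m from the base axis. Payload 4.7 kg.
Tool frame: the origin (TCP) lies midway between the tips of the shut fingers; the grasp point (between the pads) lies 19 mm behind it (ctrl.grip_point_offset is the distance from the TCP to the grasp point, in m); z points along the fingers, y is the line along which they close (so a half turn about z gives the same grasp; the last joint's range is limited). The gripper opens to 85 mm and grips with 20 to 120 N. Pads are 22 mm wide; open, the fingers measure 114 mm over their backs; the gripper's body (76 mm by 85 mm) begins 54 mm behind the grasp point. The pads swing forward as they close: fully open they stand 13 mm farther back than shut.
Start: joints at [-68.176, 26.849, -2.785, 87.806, 1.381, 65.374, -4.715], TCP at [0.269, 0.619, 0.231] pointing down, gripper open.
Joint ranges: [-148.3, 148.3], [-19.14, 114.17], [-79.39, 73.82], [5.75, 140.21], [-59.74, 239.74], [12.07, 113.84], [-152.46, 152.46]. Speed limits (degrees/s): [147.25, 147.25, 180, 180, 180, 180, 180].

INTERFACE

Orientations are given as a 3x3 rotation matrix whose columns are the frame's x, y, z axes.
In Python, from bench import ctrl, grab_frame, close_job, spot_in, outline_of gives the robot as it stands.
- The arm moves only by the tool step_arm, never from a script. Its argument "rows" is a list of rows, each an object of numbers: "tx", "ty", "tz": the shift along the world's x, y, z in cm; "ax", "ay", "az": the turn, a rotation vector about the world's x, y, z in rad; "claw": the opening in per cent of the stroke, from 0 (shut) to 100 (fully open). A call has 1 to 8 rows; each row shifts and turns the commanded pose from where the row before left it; what a row does not reach is not made up. A row lasts 1/12 s, in which the tool goes at most 41.7 mm and 7.16 degrees, less where a joint would pass 70% of its speed; a pose out of reach is approached as far as the arm can. A call with a gripper value outside its range is refused whole. The fingers move at their own pace and stop on an object; the grip force is fixed at half the most. Time passes only in rows, so rows that do not move let the fingers close. It gives the time, the measured TCP pose, the force, the opening and the grip force at its end, in the units of the state.
- ctrl.get_state(): the state, without advancing time (a new reading comes with each control period).
- grab_frame(name): name is "scene" or "top" or "wrist"; returns a dict with "frame" (384x512x3 uint8, blue, green, red), "fx", "fy", "cx", "cy" (pixels), "k1" (the pictures are not rectified: a ray, as slopes to the right and down, at radius r is drawn at 1 + k1 r^2 times it, then the intrinsics apply), "R" (3x3) and "t" (3): a world point X has camera coordinates R X + t. Camera axes: x right, y down, z forward; pixel columns grow to the right and rows downward; lengths in m; the calibration is good to about 2 mm. A picture is of the moment at which its call begins. There is no depth.
- close_job(): hands the job in; it is judged then, once.
Trained networks look in a picture, given as the dict that the camera call returned (one of the last four; its "shot" number tells which), for a name from the list of things; names that differ only in an ending like _2 or _b are one class to them, and where a whole thing is asked for, a point or a joint stands for the part that bears it (a point fixed in the world has none). Each returns a list of dicts, best first, with "score" (0 to 1); they miss things now and then, are a little off and sometimes report something else, mostly with a low value. They report only what shows in the picture. A call takes as long as a camera call. They do not tell look-alikes from the thing itself.
- spot_in(picture, query): "location" ([column, row] in pixels, amid what is visible of it).
- outline_of(picture, query): "pixels" (384x512 bool, what is visible of it) and "location" ([column, row] in pixels, amid what is visible of it).
The state is a dict: "time_s": time; "q": joint angles; "joint_vel": joint speeds; "joint_torque": joint torques, N m; "ee_pos": TCP position; "orientation": TCP orientation; "wrist_force": force on the tool from outside, world axes, zero at the start; "torque": the same for the moment, N m; "grip_width": finger opening in m; "gripper_force": force on a finger pad.
Only numpy, scipy, OpenCV 4.12 (cv2) and the standard library are available. Lean on these libraries where they do the work, as an engineer would, in place of code of your own. Each camera call takes 0.05 s, during which the arm holds its last target. There are 200 camera calls.

TASK

Chop the walnuts for the pie: pick up the clear cup of walnuts (the one with the black blade ring), keep it upright, lower it into the well of the cream blender base, turn it until its four ribs drop into the four slots, and push it down fully home against the sprung red safety pins. The blender runs only while the cup is pressed, so do not let go: finish while still holding the cup fully down, and leave everything else on the counter where it stands.

Things in the scene. Friction and masses are not known exactly. Their poses are not given: they have to be found in the camera images.
- cup: Clear cup of walnuts (about 0.3 kg) standing upside down on its screwed-on black blade ring (80 mm diameter, 34 mm high). Origin: centre of the ring's underside, z up. Four ribs stick out of the ring along the body's +x, +y, -x, -y: 10 mm wide, out to 46 mm from the axis, lower face 8 mm and upper face 22 mm above the underside. The plain skirt below the ribs centres the cup in the well.
- cup_grip (a point): A point on the cup's axis 100 mm above its underside, where it is easy to grip: round, 65 mm diameter here, tapering from 71 mm at 34 mm up to 63 mm at 124 mm; the closed, rounded top is 130 mm above the underside.
- blender: Cream round blender base, fixed on the counter, 124 mm across the foot, 116 mm at the top. Origin: centre of its underside, z up. In its aluminium collar is an open well, 84 mm across, 25 mm deep, with four slots, 14.4 mm wide, cut outwards to 53 mm from the axis along the body's +x, +y, -x, -y (any rib fits any slot). The cream rim outside the collar stands 2 mm higher.
- well (a point): Centre of the well's mouth, level with the collar's top, 170 mm above the counter; axes as the blender base. With the ribs resting on the collar, not meshed, the cup's origin is 8 mm below this point; with the ribs in the slots and just touching the red pins, 20 mm below; fully home on the well's floor, 25 mm below.
- interlock (a joint): The four sprung red safety pins in the slots, moving down together: 0 m up (tops 12 mm below the collar's top), 0.005 m when the cup is fully home (end stop 0.006). The spring takes 7.2 N to start and 13.2 N at 0.005 m, so the cup's weight alone does not press it; it comes up again when let go.
- spare_cup: An empty clear cup of the same shape, on a yellow screw lid without ribs (80 mm diameter, 130 mm high overall), loose. To be left alone. Origin: centre of its underside.
- pie_dish: Glass pie dish, 236 mm across, 42 mm high, loose, to be left alone. Origin: centre of its underside.
- colander: Yellow plastic colander, 240 mm across (280 mm over the handles), 105 mm high, loose, to be left alone. Origin: centre of its underside.
- salt_pig: White ceramic salt pig with a hinged wooden lid on its slanting mouth, 124 mm wide, about 145 mm high, loose, to be left alone. Origin: centre of its underside.
- rolling_pin: Cherry rolling pin, 60 mm thick, 454 mm long along its x, lying on a fixed oak rest 90 mm wide, to be left alone. Origin: under the middle of the roller, 12 mm above the counter.
- jar_a: Amber glass jar with a brass cap, 84 mm diameter, 150 mm high, loose, to be left alone. Origin: centre of its underside.
- jar_b: Green glass jar with a brass cap, 84 mm diameter, 120 mm high, loose, to be left alone. Origin: centre of its underside.
Mind the look-alikes: they are no part of the job. Leave any blue look-alike of the cup alone.

How it is judged:
By the outcome, as a careful person would: the job done as asked, in the order asked, and still so for the second after the job is handed in, while the arm keeps its last pose, push and grip.
It also fails if it takes over 42 s, if anything falls off the work surface, if the arm or the gripper's body presses on something with over 40 N, if the wrist force passes 120 N, or if a joint passes its speed limit or range.

## Working session

There is one attempt and no reset: what is moved stays moved. The work goes in short steps, Python scripts to look and compute and a tool call to move; the robot and the scene stay as the last step left them, time stands still between calls to the robot, and variables do not carry over. Pictures are saved under pics/ and viewed, at most 10 in all, crops included, and the job is handed in when it is done.

Besides the shell and the picture viewer there is one more tool, called after "Request:" by a JSON object that holds its "fn" and its "kwargs". step_arm: Moves the arm, as the interface text tells. Its arguments: {"type":"object","properties":{"rows":{"type":"array"}},"required":["rows"]}

```bash
mkdir -p pics
cat > h.py <<'E'
import numpy as np, cv2
from bench import ctrl, grab_frame, close_job, spot_in, outline_of
def ray(f,px):
    K=np.array([[f['fx'],0,f['cx']],[0,f['fy'],f['cy']],[0,0,1.]])
    p=cv2.undistortPoints(np.array([[px]],float),K,np.array([f['k1'],0,0,0,0.]))[0,0]
    R=np.array(f['R']);t=np.array(f['t']); return -R.T@t, R.T@np.array([p[0],p[1],1])
def onz(f,px,z):
    c,d=ray(f,px); return c+d*(z-c[2])/d[2]
def proj(f,X):
    K=np.array([[f['fx'],0,f['cx']],[0,f['fy'],f['cy']],[0,0,1.]])
    return cv2.projectPoints(np.atleast_2d(np.array(X,float)),cv2.Rodrigues(np.array(f['R'],float))[0],np.array(f['t'],float),K,np.array([f['k1'],0,0,0,0.]))[0][:,0]
E
python3 - <<'E'
from h import *
for n in ["scene","top"]:
    f=grab_frame(n); cv2.imwrite(f'pics/{n}0.png',f['frame'])
    print(n,-np.array(f['R']).T@f['t'])
    for q in ["cup","blender","spare_cup"]:
        for d in spot_in(f,q)[:4]: print(q,np.round(d['location']),round(d['score'],2))
E
```

```text
scene [ 1.49103288 -0.5308049   1.02719022]
cup [282. 185.] 0.73
cup [235. 182.] 0.65
blender [179. 222.] 0.91
blender [214. 266.] 0.61
spare_cup [317. 176.] 0.69
top [ 0.54765255 -0.0044778   1.2376387 ]
cup [263. 243.] 0.86
cup [221. 210.] 0.84
cup [265. 202.] 0.64
cup [343. 205.] 0.47
blender [343. 203.] 0.56
blender [334. 149.] 0.55
spare_cup [183. 202.] 0.6
```

View pics/scene0.png

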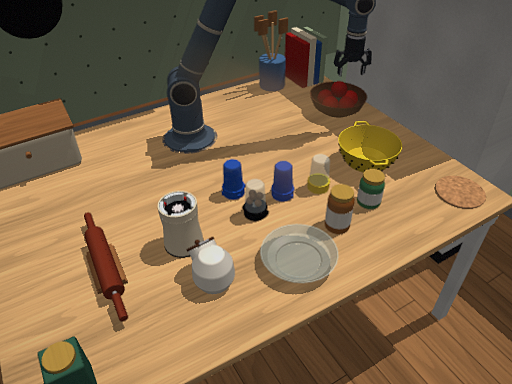

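View pics/top0.png

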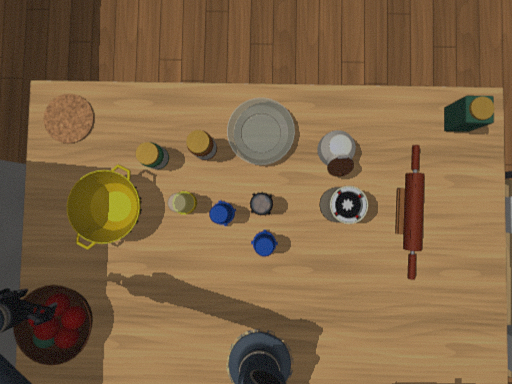

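Candidates for the cup:
- Clear cup with black ring: scene (256,200), top (261,203). This is my choice.
- Blue look-alikes: scene (233,180) and (283,180), top (221,212) and (264,243).
- Spare cup on the yellow lid: scene (319,175), top (183,203).

The blender is at scene (180,223), top (348,205). Next is a close crop to check the choice.

Run:
```python
from h import *
T=[]
for n,cs in [("scene",[(256,200),(180,215)]),("top",[(261,203),(348,205)])]:
    f=grab_frame(n)
    row=[]
    for (u,v) in cs:
        c=f['frame'][v-36:v+36,u-48:u+48]; row.append(cv2.resize(c,(384,288),interpolation=cv2.INTER_CUBIC))
    T.append(np.hstack(row))
    for q in ["cup","blender","spare_cup"]:
        for d in outline_of(f,q)[:5]:
            ys,xs=np.where(d['pixels']); print(n,q,np.round(d['location'],1),round(d['score'],2),xs.min(),xs.max(),ys.min(),ys.max(), f['frame'][d['pixels']].mean(0).round())
    # rough positions
    if n=="top":
        print(onz(f,(261,203),.11), onz(f,(348,205),.17))
cv2.imwrite('pics/crop1.png',np.vstack(T))
```

```text
scene cup [280.5 185.3] 0.89 272 294 161 201 [98. 58. 53.]
scene cup [257.3 202.6] 0.88 243 267 179 221 [73. 85. 94.]
scene cup [234.6 181.1] 0.61 223 245 160 199 [99. 47. 25.]
scene cup [338.3 210.5] 0.23 325 353 184 233 [ 57.  89. 111.]
scene blender [179.5 221.8] 0.75 157 202 191 256 [ 97. 108. 116.]
scene spare_cup [315.2 176.3] 0.61 309 328 154 192 [ 84. 129. 146.]
top cup [262.2 202.5] 0.91 250 272 193 213 [79. 81. 87.]
top cup [216.3 211.5] 0.68 209 235 200 225 [111.  59.  37.]
top cup [261.3 239.1] 0.59 252 277 230 255 [115.  59.  34.]
top blender [341.1 201.7] 0.74 321 367 186 221 [90. 94. 97.]
top spare_cup [181.1 200.2] 0.65 169 195 192 212 [ 77. 120. 128.]
[0.55213437 0.00306693 0.11      ] [ 0.55083186 -0.26106663  0.17      ]
```

View pics/crop1.png

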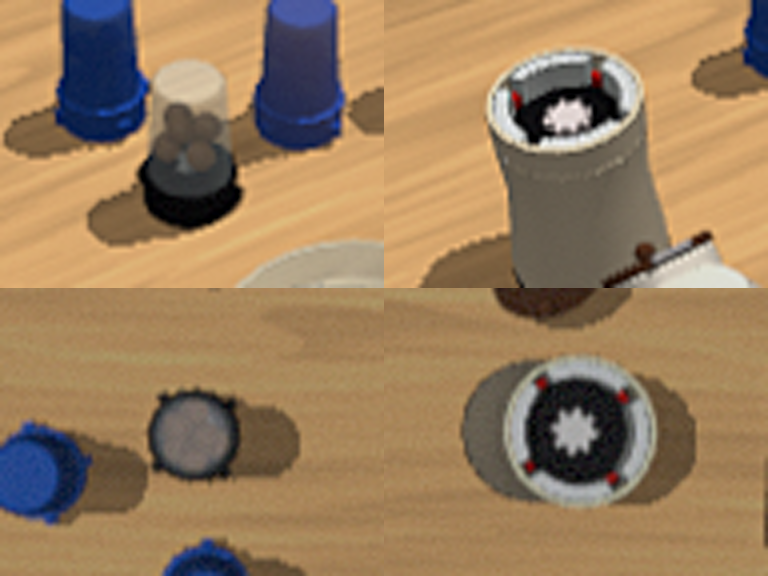

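The crop shows a clear cup with walnuts and a black ring, so the choice holds. Its ribs sit near the diagonals at top px ~(255,195), (269,196), (253,213) and (270,213). The blender's red pins are at about (339,193), (359,196), (357,217) and (337,214).

```bash
cat >> h.py <<'E'
from scipy.optimize import least_squares
def blobs(f,mask,minA=2):
    n,l,s,c=cv2.connectedComponentsWithStats(mask.astype(np.uint8)); return [c[i] for i in range(1,n) if s[i,4]>=minA]
def pins(f,c,rad=40,minA=2):
    I=f['frame'].astype(int); m=(I[...,2]>90)&(I[...,2]>2*I[...,1])&(I[...,2]>2*I[...,0])
    yy,xx=np.mgrid[:384,:512]; m&=np.hypot(xx-c[0],yy-c[1])<rad
    return blobs(f,m,minA)
E
python3 - <<'E'
from h import *
f=grab_frame("top")
P=[onz(f,p,.158)[:2] for p in pins(f,(348,205),22)]; P=np.array(P); print(P)
c=P.mean(0); print('c',c,np.degrees(np.arctan2(*(P-c).T[::-1]))%90, np.hypot(*(P-c).T))
# ring dark mask
g=f['frame'].max(2); m=np.zeros_like(g,bool); m[188:220,245:280]=g[188:220,245:280]<62
n,l,s,cc=cv2.connectedComponentsWithStats(m.astype(np.uint8)); i=1+s[1:,4].argmax()
ys,xs=np.where(l==i); W=np.array([onz(f,(x,y),.015)[:2] for x,y in zip(xs,ys)])
print('ring',W.min(0),W.max(0),len(W))
c0=(W.min(0)+W.max(0))/2; D=W-c0; r=np.hypot(*D.T); a=np.degrees(np.arctan2(D[:,1],D[:,0]))
for k in np.argsort(-r)[:20]: print(round(r[k],4),round(a[k]%90,1),round(a[k]))
for q in [(221,212),(264,243)]: print('blue',onz(f,q,.12))
s=ctrl.get_state(); print(s['time_s'],np.round(s['ee_pos'],3),np.round(s['orientation'],3),s['grip_width'])
E
```

```text
[[ 0.58897662 -0.23554265]
 [ 0.57910635 -0.29898159]
 [ 0.52571049 -0.22744294]
 [ 0.51824562 -0.2890642 ]]
c [ 0.55300977 -0.26275784] [37.11386416 35.770019   37.70489522 37.11512983] [0.045103   0.04464517 0.04463623 0.04359553]
ring [ 0.51420754 -0.03474063] [0.58751573 0.0420639 ] 135
0.0456 41.3 -49
0.0455 44.5 -136
0.0435 38.0 128
0.0435 37.8 -52
0.0432 41.3 41
0.0432 41.1 -139
0.0431 44.5 134
0.043 47.7 -132
0.043 44.3 -46
0.0415 34.0 -56
0.041 37.6 38
0.041 37.4 -143
0.0408 40.9 131
0.0407 40.8 -49
0.0406 44.5 44
0.0406 44.3 -136
0.0406 47.7 -42
0.0401 18.6 -71
0.0397 62.2 -118
0.0397 29.8 -60
blue [0.5210889  0.12968894 0.12      ]
blue [ 0.42594507 -0.00885839  0.12      ]
0.85 [0.269 0.619 0.231] [[-0.917  0.398  0.   ]
 [ 0.398  0.917  0.   ]
 [ 0.     0.    -1.   ]] 0.08546043065109263
```

Request:
{"fn": "step_arm", "kwargs": {"rows": [{"tx": 1.55,"ty": -3.42,"tz": 0.3,"claw": 100},{"tx": 1.55,"ty": -3.42,"tz": 0.3,"claw": 100},{"tx": 1.55,"ty": -3.42,"tz": 0.3,"claw": 100},{"tx": 1.55,"ty": -3.42,"tz": 0.3,"claw": 100},{"tx": 1.55,"ty": -3.42,"tz": 0.3,"claw": 100},{"tx": 1.55,"ty": -3.42,"claw": 100},{"tx": 1.55,"ty": -3.42,"claw": 100},{"tx": 1.55,"ty": -3.42,"claw": 100}]}}

```text
invalid input
```

Request:
{"fn": "step_arm", "kwargs": {"rows": [{"tx": 1.55,"ty": -3.42,"claw": 100},{"tx": 1.55,"ty": -3.42,"claw": 100},{"tx": 1.55,"ty": -3.42,"claw": 100},{"tx": 1.55,"ty": -3.42,"claw": 100},{"tx": 1.55,"ty": -3.42,"claw": 100},{"tx": 1.55,"ty": -3.42,"claw": 100},{"tx": 1.55,"ty": -3.42,"claw": 100},{"tx": 1.55,"ty": -3.42,"claw": 100}]}}

```text
invalid input
```

Request:
{"fn": "step_arm", "kwargs": {"rows": [{"tx": 1.7,"ty": -3.42,"claw": 100},{"tx": 1.7,"ty": -3.42,"claw": 100},{"claw": 100},{"claw": 100},{"claw": 100}]}}

```text
invalid input
```

Run:
```python
from h import *
f=grab_frame("wrist"); cv2.imwrite('pics/w1.png',f['frame'])
s=ctrl.get_state(); print(s['time_s'],np.round(s['ee_pos'],4),np.round(s['q'],1),np.round(s['wrist_force'],2))
print(-np.array(f['R']).T@f['t'], f['fx'])
print(proj(f,[[.551,.003,.13],[.551,.003,.015]]))
for q in ["cup"]:
  for d in outline_of(f,q)[:4]:
    ys,xs=np.where(d['pixels']); print(d['location'],round(d['score'],2),xs.min(),xs.max(),ys.min(),ys.max())
```

```text
0.9 [0.2689 0.6192 0.2313] [-68.2  26.8  -2.8  87.8   1.4  65.4  -4.7] [-0.06 -0.5  -0.32]
[0.20200423 0.64806581 0.37482607] 287.9421312323875
[[-16.54094953 475.485765  ]
 [ 21.34107197 418.29284436]]
```

View pics/w1.png

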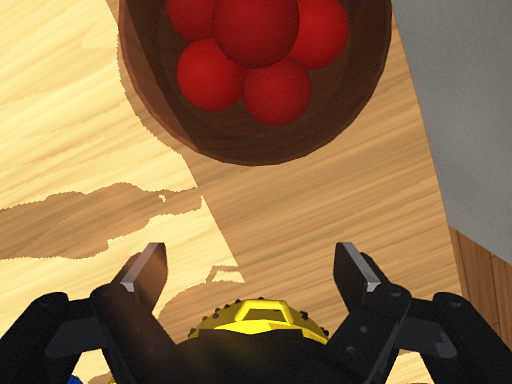

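The moves were refused, so this wrist view still shows the start pose: bowl at the top, fingers at (150,265) and (355,265). I'll try again with every key filled in.

Request:
{"fn": "step_arm", "kwargs": {"rows": [{"tx": 1.5,"ty": -3.4,"tz": 0.3,"ax": 0,"ay": 0,"az": 0,"claw": 100}]}}

```text
time_s: 1.03
ee_pos: [0.2781, 0.5905, 0.2331]
orientation: [[-0.921, 0.389, -0.004], [0.389, 0.921, 0.004], [0.005, 0.002, -1.0]]
wrist_force: [0.1, 0.6, 1.0]
grip_width: 0.0856
gripper_force: 0.0
```

Request:
{"fn": "step_arm", "kwargs": {"rows": [{"tx": 1.85,"ty": -3.55,"tz": 0.3,"ax": 0,"ay": 0,"az": 0,"claw": 100},{"tx": 1.85,"ty": -3.55,"tz": 0.3,"ax": 0,"ay": 0,"az": 0,"claw": 100},{"tx": 1.85,"ty": -3.55,"tz": 0.3,"ax": 0,"ay": 0,"az": 0,"claw": 100},{"tx": 1.85,"ty": -3.55,"tz": 0.3,"ax": 0,"ay": 0,"az": 0,"claw": 100},{"tx": 1.85,"ty": -3.55,"tz": 0.3,"ax": 0,"ay": 0,"az": 0,"claw": 100},{"tx": 1.85,"ty": -3.55,"tz": 0.3,"ax": 0,"ay": 0,"az": 0,"claw": 100},{"tx": 1.85,"ty": -3.55,"tz": 0,"ax": 0,"ay": 0,"az": 0,"claw": 100},{"tx": 1.85,"ty": -3.55,"tz": 0,"ax": 0,"ay": 0,"az": 0,"claw": 100}]}}

```text
time_s: 1.7
ee_pos: [0.4326, 0.2994, 0.2529]
orientation: [[-0.917, 0.398, 0.001], [0.398, 0.917, 0.001], [-0.0, 0.001, -1.0]]
wrist_force: [1.1, 1.3, -0.1]
grip_width: 0.0853
gripper_force: 0.0
```

Request:
{"fn": "step_arm", "kwargs": {"rows": [{"tx": 1.85,"ty": -3.55,"tz": 0,"ax": 0,"ay": 0,"az": 0,"claw": 100},{"tx": 1.85,"ty": -3.55,"tz": 0,"ax": 0,"ay": 0,"az": 0,"claw": 100},{"tx": 1.85,"ty": -3.55,"tz": 0,"ax": 0,"ay": 0,"az": 0,"claw": 100},{"tx": 1.85,"ty": -3.55,"tz": 0,"ax": 0,"ay": 0,"az": 0,"claw": 100},{"tx": 1.85,"ty": -3.55,"tz": 0,"ax": 0,"ay": 0,"az": 0,"claw": 100},{"tx": 1.85,"ty": -3.55,"tz": 0,"ax": 0,"ay": 0,"az": 0,"claw": 100},{"tx": 1.85,"ty": -3.55,"tz": 0,"ax": 0,"ay": 0,"az": 0,"claw": 100},{"tx": 1.85,"ty": -3.55,"tz": 0,"ax": 0,"ay": 0,"az": 0,"claw": 100}]}}

```text
time_s: 2.37
ee_pos: [0.5805, 0.0153, 0.2527]
orientation: [[-0.917, 0.398, 0.001], [0.398, 0.917, 0.0], [-0.0, 0.001, -1.0]]
wrist_force: [1.8, -0.2, 0.1]
grip_width: 0.0851
gripper_force: 0.0
```

Request:
{"fn": "step_arm", "kwargs": {"rows": [{"tx": 1.85,"ty": -3.55,"tz": 0,"ax": 0,"ay": 0,"az": 0,"claw": 100},{"tx": 0,"ty": 0,"tz": 0,"ax": 0,"ay": 0,"az": 0,"claw": 100},{"tx": 0,"ty": 0,"tz": 0,"ax": 0,"ay": 0,"az": 0,"claw": 100},{"tx": 0,"ty": 0,"tz": 0,"ax": 0,"ay": 0,"az": 0,"claw": 100}]}}

```text
time_s: 2.7
ee_pos: [0.5982, -0.0178, 0.2521]
orientation: [[-0.917, 0.398, -0.001], [0.398, 0.917, 0.001], [0.001, 0.001, -1.0]]
wrist_force: [1.0, 0.0, 0.2]
grip_width: 0.0852
gripper_force: 0.0
```

Run:
```python
from h import *
f=grab_frame("wrist"); cv2.imwrite('pics/w2.png',f['frame'])
s=ctrl.get_state(); print(s['time_s'],np.round(s['ee_pos'],4),np.round(s['q'],1),np.round(s['wrist_force'],2))
print(-np.array(f['R']).T@f['t'], f['fx'])
print(proj(f,[[.551,.003,.13],[.551,.003,.015]]))
for d in outline_of(f,"cup")[:4]:
    ys,xs=np.where(d['pixels']); print(d['location'],round(d['score'],2),xs.min(),xs.max(),ys.min(),ys.max())
```

```text
2.75 [ 0.5981 -0.0168  0.2522] [-14.8  18.8  16.   98.1  -5.8  63.9  69.6] [-0.12  0.58 -0.33]
[0.5313828 0.0110386 0.3956442] 287.9421312323875
[[250.23813004 129.65056254]
 [250.09229366 122.44809617]]
[193.1, 22.4] 0.66 140 232 0 59
[252.2, 126.4] 0.57 217 283 87 161
[354.5, 39.3] 0.57 305 409 0 85
```

View pics/w2.png

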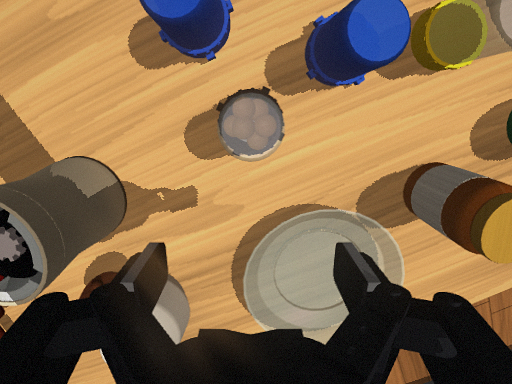

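The wrist view shows the cup almost end-on at (251,126), with rib tips showing around its ring, blue look-alikes above it and the blender at the left. I'll refine its pose with a silhouette fit.

```bash
cat >> h.py <<'E'
from scipy.optimize import minimize
S=4
def model(f,x,y,th,z0,box):
    u0,v0,w,h=box; M=np.zeros((h*S,w*S),np.uint8)
    def add(P):
        p=(proj(f,P)-[u0,v0]+.5)*S; cv2.fillConvexPoly(M,cv2.convexHull(np.round(p).astype(np.int32)),1)
    a=np.linspace(0,2*np.pi,48,endpoint=False)
    disc=lambda r,z:np.c_[x+r*np.cos(a),y+r*np.sin(a),np.full(48,z0+z)]
    add(np.r_[disc(.04,0),disc(.04,.034)]); add(np.r_[disc(.0355,.034),disc(.0315,.124),disc(.025,.13)])
    for k in range(4):
        c,s=np.cos(th+k*np.pi/2),np.sin(th+k*np.pi/2)
        add(np.array([[x+r*c-t*s,y+r*s+t*c,z0+z] for r in(.03,.046) for t in(-.005,.005) for z in(.008,.022)]))
    return cv2.resize(M.astype(np.float32),(w,h),interpolation=cv2.INTER_AREA)
def fitcup(f,mask,box,x,y,ths,z0=0):
    u0,v0,w,h=box; m=mask[v0:v0+h,u0:u0+w].astype(np.float32); best=None
    for t in ths:
        r=minimize(lambda p:np.abs(model(f,p[0]/1e3,p[1]/1e3,np.radians(p[2]),z0,box)-m).sum(),[x*1e3,y*1e3,t],method='Nelder-Mead',options=dict(initial_simplex=[[x*1e3,y*1e3,t],[x*1e3+4,y*1e3,t],[x*1e3,y*1e3+4,t],[x*1e3,y*1e3,t+8]],xatol=.05,fatol=.5))
        if best is None or r.fun<best.fun: best=r
    return best,m
E
python3 - <<'E'
from h import *
f=grab_frame("wrist"); s=ctrl.get_state(); print(s['ee_pos'])
hsv=cv2.cvtColor(f['frame'],cv2.COLOR_BGR2HSV)
mask=((hsv[...,1]<95)|(hsv[...,2]<60)); box=(205,80,92,92)
m=mask[80:172,205:297].astype(np.uint8); n,l,st,_=cv2.connectedComponentsWithStats(m); i=1+st[1:,4].argmax(); mm=np.zeros_like(mask); mm[80:172,205:297]=l==i
b,m=fitcup(f,mm,box,.550,.004,[30,42,55]); print(b.x,b.fun,m.sum())
o=np.dstack([f['frame'][80:172,205:297]]); r=model(f,b.x[0]/1e3,b.x[1]/1e3,np.radians(b.x[2]),0,box)
v=np.hstack([cv2.resize(o,(400,400)),cv2.resize(np.dstack([m*255,m*0,r*255]).astype(np.uint8),(400,400))]); cv2.imwrite('pics/fit.png',v)
# top camera check
f=grab_frame("top")
for t in [(b.x[0]/1e3,b.x[1]/1e3)]: print(proj(f,[[*t,.13],[*t,.015]]))
E
```

```text
[ 0.5980095  -0.0163409   0.25233339]
[549.13423302   3.86384258  40.46821861] 248.1875 3756.0
[[260.68743242 203.92173692]
 [260.93543142 203.97072329]]
```

View pics/fit.png

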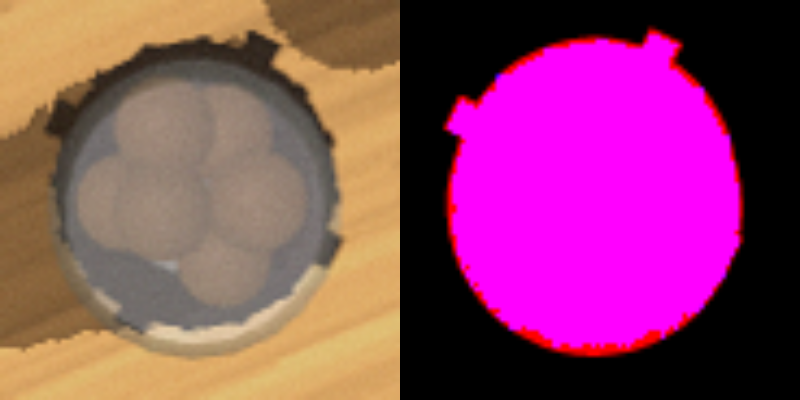

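Request:
{"fn": "step_arm", "kwargs": {"rows": [{"tx": -2.5,"ty": 1.05,"tz": 0,"ax": 0,"ay": 0,"az": 0,"claw": 100},{"tx": -2.4,"ty": 1.0,"tz": 0,"ax": 0,"ay": 0,"az": 0,"claw": 100},{"tx": 0,"ty": 0,"tz": -3.0,"ax": 0,"ay": 0,"az": 0,"claw": 100},{"tx": 0,"ty": 0,"tz": -3.0,"ax": 0,"ay": 0,"az": 0,"claw": 100},{"tx": 0,"ty": 0,"tz": 0,"ax": 0,"ay": 0,"az": 0,"claw": 100},{"tx": 0,"ty": 0,"tz": 0,"ax": 0,"ay": 0,"az": 0,"claw": 100},{"tx": 0,"ty": 0,"tz": 0,"ax": 0,"ay": 0,"az": 0,"claw": 100}]}}

```text
time_s: 3.48
ee_pos: [0.5504, 0.0025, 0.1937]
orientation: [[-0.917, 0.398, 0.002], [0.398, 0.917, 0.0], [-0.002, 0.001, -1.0]]
wrist_force: [0.3, -0.0, 0.9]
grip_width: 0.0851
gripper_force: 0.0
```

Request:
{"fn": "step_arm", "kwargs": {"rows": [{"tx": -0.1,"ty": 0.1,"tz": -3.0,"ax": 0,"ay": 0,"az": 0,"claw": 100},{"tx": 0,"ty": 0,"tz": -3.0,"ax": 0,"ay": 0,"az": 0,"claw": 100},{"tx": 0,"ty": 0,"tz": -3.0,"ax": 0,"ay": 0,"az": 0,"claw": 100},{"tx": 0,"ty": 0,"tz": -1.6,"ax": 0,"ay": 0,"az": 0,"claw": 100},{"tx": 0,"ty": 0,"tz": -1.0,"ax": 0,"ay": 0,"az": 0,"claw": 100},{"tx": 0,"ty": 0,"tz": 0,"ax": 0,"ay": 0,"az": 0,"claw": 100},{"tx": 0,"ty": 0,"tz": 0,"ax": 0,"ay": 0,"az": 0,"claw": 100}]}}

```text
time_s: 4.07
ee_pos: [0.5498, 0.0031, 0.0775]
orientation: [[-0.917, 0.398, 0.002], [0.398, 0.917, 0.0], [-0.002, 0.001, -1.0]]
wrist_force: [0.7, 0.8, 0.3]
grip_width: 0.0854
gripper_force: 0.0
```

Request:
{"fn": "step_arm", "kwargs": {"rows": [{"tx": 0,"ty": 0,"tz": 0,"ax": 0,"ay": 0,"az": 0,"claw": 60},{"tx": 0,"ty": 0,"tz": 0,"ax": 0,"ay": 0,"az": 0,"claw": 30},{"tx": 0,"ty": 0,"tz": 0,"ax": 0,"ay": 0,"az": 0,"claw": 0},{"tx": 0,"ty": 0,"tz": 0,"ax": 0,"ay": 0,"az": 0,"claw": 0},{"tx": 0,"ty": 0,"tz": 0,"ax": 0,"ay": 0,"az": 0,"claw": 0},{"tx": 0,"ty": 0,"tz": 0,"ax": 0,"ay": 0,"az": 0,"claw": 0}]}}

```text
time_s: 4.57
ee_pos: [0.5502, 0.0033, 0.0789]
orientation: [[-0.917, 0.398, 0.004], [0.398, 0.917, 0.001], [-0.004, 0.002, -1.0]]
wrist_force: [-1.1, -0.6, 7.5]
grip_width: 0.0641
gripper_force: 64.8
```

Request:
{"fn": "step_arm", "kwargs": {"rows": [{"tx": 0,"ty": 0,"tz": 2.0,"ax": 0,"ay": 0,"az": 0,"claw": 0},{"tx": 0,"ty": 0,"tz": 3.0,"ax": 0,"ay": 0,"az": 0,"claw": 0},{"tx": 0,"ty": 0,"tz": 3.5,"ax": 0,"ay": 0,"az": 0,"claw": 0},{"tx": 0,"ty": 0,"tz": 3.5,"ax": 0,"ay": 0,"az": 0,"claw": 0},{"tx": 0,"ty": 0,"tz": 3.5,"ax": 0,"ay": 0,"az": 0,"claw": 0},{"tx": 0,"ty": 0,"tz": 3.5,"ax": 0,"ay": 0,"az": 0,"claw": 0},{"tx": 0.5,"ty": -2.0,"tz": 3.0,"ax": 0,"ay": 0,"az": 0,"claw": 0},{"tx": 0.5,"ty": -2.6,"tz": 1.0,"ax": 0,"ay": 0,"az": 0,"claw": 0}]}}

```text
time_s: 5.23
ee_pos: [0.5606, -0.0407, 0.3127]
orientation: [[-0.919, 0.393, 0.01], [0.393, 0.919, 0.002], [-0.008, 0.006, -1.0]]
wrist_force: [1.7, -0.6, -1.7]
grip_width: 0.0639
gripper_force: 68.0
```

Request:
{"fn": "step_arm", "kwargs": {"rows": [{"tx": 0.6,"ty": -3.5,"tz": 0,"ax": 0,"ay": 0,"az": 0,"claw": 0},{"tx": 0.6,"ty": -3.5,"tz": 0,"ax": 0,"ay": 0,"az": 0,"claw": 0},{"tx": 0.6,"ty": -3.5,"tz": 0,"ax": 0,"ay": 0,"az": 0,"claw": 0},{"tx": 0.6,"ty": -3.5,"tz": 0,"ax": 0,"ay": 0,"az": 0,"claw": 0},{"tx": 0.6,"ty": -3.5,"tz": 0,"ax": 0,"ay": 0,"az": 0,"claw": 0},{"tx": 0.6,"ty": -3.5,"tz": 0,"ax": 0,"ay": 0,"az": 0,"claw": 0},{"tx": 0.4,"ty": -3.0,"tz": 0,"ax": 0,"ay": 0,"az": 0,"claw": 0}]}}

```text
time_s: 5.82
ee_pos: [0.5981, -0.2854, 0.307]
orientation: [[-0.917, 0.399, 0.001], [0.399, 0.917, -0.001], [-0.001, -0.0, -1.0]]
wrist_force: [1.2, 0.7, -1.7]
grip_width: 0.064
gripper_force: 68.0
```

Request:
{"fn": "step_arm", "kwargs": {"rows": [{"tx": 0,"ty": 0,"tz": 0,"ax": 0,"ay": 0,"az": 0,"claw": 0},{"tx": 0,"ty": 0,"tz": 0,"ax": 0,"ay": 0,"az": 0,"claw": 0},{"tx": 0,"ty": 0,"tz": 0,"ax": 0,"ay": 0,"az": 0,"claw": 0},{"tx": 0,"ty": 0,"tz": 0,"ax": 0,"ay": 0,"az": 0,"claw": 0}]}}

```text
time_s: 6.15
ee_pos: [0.5987, -0.2809, 0.3065]
orientation: [[-0.918, 0.396, 0.0], [0.396, 0.918, 0.002], [0.0, 0.002, -1.0]]
wrist_force: [0.3, 0.3, -1.6]
grip_width: 0.0634
gripper_force: 68.0
```

Run:
```python
from h import *
f=grab_frame("wrist"); cv2.imwrite('pics/w3.png',f['frame'])
s=ctrl.get_state(); print(s['time_s'],np.round(s['ee_pos'],4),np.round(s['q'],1),np.round(s['wrist_force'],2),s['grip_width'],np.round(s['orientation'],3))
c=proj(f,[[.553,-.263,.158]])[0]; print(c)
for p in pins(f,c,60,6): print(p,onz(f,p,.158))
```

```text
6.2 [ 0.5988 -0.2808  0.3066] [ 5.2 23.5 23.4 85.4 -9.6 73.1 96.4] [-0.64  0.61 -2.22] 0.06395851308393394 [[-0.918  0.396  0.   ]
 [ 0.396  0.918  0.001]
 [ 0.     0.001 -1.   ]]
[248.0737642  129.92781326]
[270.59322034  87.37288136] [ 0.52441739 -0.22699578  0.158     ]
[208.01724138 106.31034483] [ 0.51646813 -0.28986368  0.158     ]
[286.94117647 150.45098039] [ 0.5874951  -0.23484122  0.158     ]
```

View pics/w3.png

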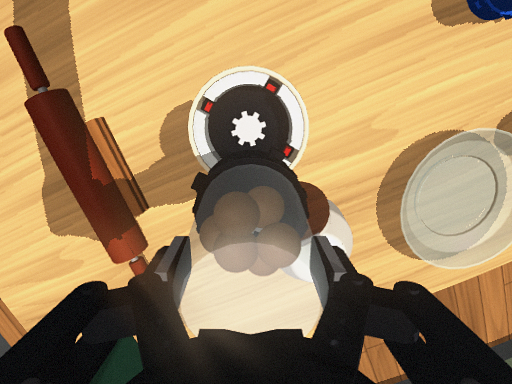

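The wrist view shows red pins at (271,87), (208,106) and (287,150), with the held cup's ring below them and a rib at (198,182). Next I'll overlay the predicted in-hand cup pose to check it.

Run:
```python
from h import *
f=grab_frame("wrist"); s=ctrl.get_state(); R=np.array(s['orientation']); p=np.array(s['ee_pos'])
c=p+.0014*R[:,0]; z0=p[2]-.079; print(c,z0)
box=(170,140,160,120); im=cv2.resize(f['frame'][140:260,170:330],(800,600),interpolation=cv2.INTER_CUBIC)
M=model(f,c[0],c[1],np.radians(40.5),z0,box)
cs,_=cv2.findContours((cv2.resize(M,(800,600))>.5).astype(np.uint8),0,1)
cv2.drawContours(im,cs,-1,(0,255,0),1)
print(proj(f,[[.552,-.2624,.17]]))
cv2.imwrite('pics/ov.png',im)
```

```text
[ 0.59752508 -0.28042337  0.30661037] 0.22761043398183012
[[248.13688579 129.68189419]]
```

View pics/ov.png

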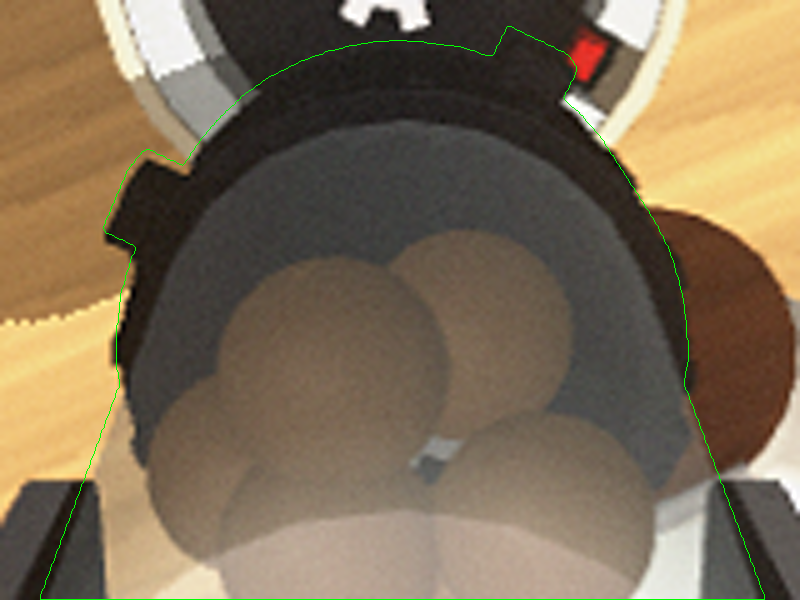

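Request:
{"fn": "step_arm", "kwargs": {"rows": [{"tx": -2.3,"ty": 0.9,"tz": 0,"ax": 0,"ay": 0,"az": -0.02,"claw": 0},{"tx": -2.3,"ty": 0.9,"tz": 0,"ax": 0,"ay": 0,"az": -0.02,"claw": 0},{"tx": 0,"ty": 0,"tz": -2.0,"ax": 0,"ay": 0,"az": 0,"claw": 0},{"tx": 0,"ty": 0,"tz": -2.0,"ax": 0,"ay": 0,"az": 0,"claw": 0},{"tx": 0,"ty": 0,"tz": -1.0,"ax": 0,"ay": 0,"az": 0,"claw": 0},{"tx": 0,"ty": 0,"tz": 0,"ax": 0,"ay": 0,"az": 0,"claw": 0},{"tx": 0,"ty": 0,"tz": 0,"ax": 0,"ay": 0,"az": 0,"claw": 0},{"tx": 0,"ty": 0,"tz": 0,"ax": 0,"ay": 0,"az": 0,"claw": 0}]}}

```text
time_s: 6.92
ee_pos: [0.5533, -0.265, 0.2574]
orientation: [[-0.901, 0.434, 0.002], [0.434, 0.901, -0.001], [-0.002, 0.0, -1.0]]
wrist_force: [0.7, -0.1, -1.0]
grip_width: 0.0636
gripper_force: 68.0
```

Request:
{"fn": "step_arm", "kwargs": {"rows": [{"tx": 0,"ty": 0,"tz": 0,"ax": 0,"ay": 0,"az": 0,"claw": 0},{"tx": 0,"ty": 0,"tz": 0,"ax": 0,"ay": 0,"az": 0,"claw": 0}]}}

```text
time_s: 7.08
ee_pos: [0.553, -0.2652, 0.2574]
orientation: [[-0.901, 0.435, 0.002], [0.435, 0.901, -0.001], [-0.002, 0.0, -1.0]]
wrist_force: [0.2, -0.0, -3.1]
grip_width: 0.0636
gripper_force: 68.0
```

Run:
```python
from h import *
f=grab_frame("scene"); s=ctrl.get_state(); print(s['time_s'],np.round(s['ee_pos'],4),s['wrist_force'],np.round(s['orientation'],3))
im=[cv2.resize(f['frame'][150:240,130:230],(400,360),interpolation=cv2.INTER_CUBIC)]
f=grab_frame("top"); im.append(cv2.resize(f['frame'][160:250,300:400],(400,360),interpolation=cv2.INTER_CUBIC))
cv2.imwrite('pics/c2.png',np.hstack(im))
```

```text
7.1333 [ 0.5529 -0.2651  0.2572] [-0.74941371  0.20343816 -2.11521358] [[-0.901  0.435  0.001]
 [ 0.435  0.901 -0.   ]
 [-0.001  0.    -1.   ]]
```

View pics/c2.png

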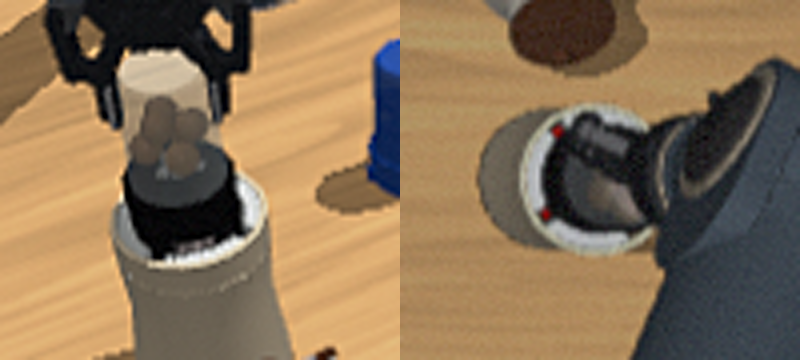

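The scene crop shows the cup upright over the well with its ring just above the collar. I'll correct y by 2 mm, then lower it into the well.

Request:
{"fn": "step_arm", "kwargs": {"rows": [{"tx": 0,"ty": 0.23,"tz": 0,"ax": 0,"ay": 0,"az": -0.01,"claw": 0},{"tx": 0,"ty": 0,"tz": 0,"ax": 0,"ay": 0,"az": 0,"claw": 0},{"tx": 0,"ty": 0,"tz": 0,"ax": 0,"ay": 0,"az": 0,"claw": 0},{"tx": 0,"ty": 0,"tz": -0.5,"ax": 0,"ay": 0,"az": 0,"claw": 0},{"tx": 0,"ty": 0,"tz": -0.5,"ax": 0,"ay": 0,"az": 0,"claw": 0},{"tx": 0,"ty": 0,"tz": -0.2,"ax": 0,"ay": 0,"az": 0,"claw": 0},{"tx": 0,"ty": 0,"tz": 0,"ax": 0,"ay": 0,"az": 0,"claw": 0},{"tx": 0,"ty": 0,"tz": 0,"ax": 0,"ay": 0,"az": 0,"claw": 0}]}}

```text
time_s: 7.85
ee_pos: [0.5523, -0.2625, 0.2439]
orientation: [[-0.896, 0.444, -0.001], [0.444, 0.896, 0.0], [0.001, -0.0, -1.0]]
wrist_force: [0.2, -0.5, -2.0]
grip_width: 0.0638
gripper_force: 68.0
```

Request:
{"fn": "step_arm", "kwargs": {"rows": [{"tx": 0,"ty": 0,"tz": -0.3,"ax": 0,"ay": 0,"az": 0,"claw": 0},{"tx": 0,"ty": 0,"tz": -0.3,"ax": 0,"ay": 0,"az": 0,"claw": 0},{"tx": 0,"ty": 0,"tz": 0,"ax": 0,"ay": 0,"az": 0,"claw": 0},{"tx": 0,"ty": 0,"tz": 0,"ax": 0,"ay": 0,"az": 0,"claw": 0}]}}

```text
time_s: 8.18
ee_pos: [0.5522, -0.2625, 0.2381]
orientation: [[-0.896, 0.444, -0.001], [0.444, 0.896, 0.0], [0.001, -0.0, -1.0]]
wrist_force: [-0.2, -0.8, -2.3]
grip_width: 0.0636
gripper_force: 68.0
```

Request:
{"fn": "step_arm", "kwargs": {"rows": [{"tx": 0,"ty": 0,"tz": -0.3,"ax": 0,"ay": 0,"az": 0,"claw": 0},{"tx": 0,"ty": 0,"tz": -0.3,"ax": 0,"ay": 0,"az": 0,"claw": 0},{"tx": 0,"ty": 0,"tz": -0.2,"ax": 0,"ay": 0,"az": 0,"claw": 0},{"tx": 0,"ty": 0,"tz": 0,"ax": 0,"ay": 0,"az": 0,"claw": 0},{"tx": 0,"ty": 0,"tz": 0,"ax": 0,"ay": 0,"az": 0,"claw": 0}]}}

```text
time_s: 8.6
ee_pos: [0.5523, -0.2625, 0.2301]
orientation: [[-0.896, 0.444, -0.0], [0.444, 0.896, 0.0], [0.0, 0.0, -1.0]]
wrist_force: [0.6, 0.1, -2.7]
grip_width: 0.0635
gripper_force: 68.0
```

Request:
{"fn": "step_arm", "kwargs": {"rows": [{"tx": 0,"ty": 0,"tz": -0.2,"ax": 0,"ay": 0,"az": 0,"claw": 0},{"tx": 0,"ty": 0,"tz": -0.2,"ax": 0,"ay": 0,"az": 0,"claw": 0},{"tx": 0,"ty": 0,"tz": 0,"ax": 0,"ay": 0,"az": 0,"claw": 0},{"tx": 0,"ty": 0,"tz": 0,"ax": 0,"ay": 0,"az": 0,"claw": 0}]}}

```text
time_s: 8.93
ee_pos: [0.5528, -0.2628, 0.2279]
orientation: [[-0.896, 0.444, 0.002], [0.444, 0.896, -0.0], [-0.002, 0.001, -1.0]]
wrist_force: [-2.3, 1.0, 5.6]
grip_width: 0.0636
gripper_force: 68.9
```

Request:
{"fn": "step_arm", "kwargs": {"rows": [{"tx": 0,"ty": 0,"tz": -0.2,"ax": 0,"ay": 0,"az": 0,"claw": 0},{"tx": 0,"ty": 0,"tz": 0,"ax": 0,"ay": 0,"az": 0,"claw": 0},{"tx": 0,"ty": 0,"tz": 0,"ax": 0,"ay": 0,"az": 0,"claw": 0}]}}

```text
time_s: 9.18
ee_pos: [0.5529, -0.2628, 0.2263]
orientation: [[-0.896, 0.444, 0.002], [0.444, 0.896, -0.0], [-0.002, 0.001, -1.0]]
wrist_force: [-2.3, 1.6, 8.3]
grip_width: 0.0634
gripper_force: 69.0
```

Request:
{"fn": "step_arm", "kwargs": {"rows": [{"tx": 0,"ty": 0,"tz": -0.2,"ax": 0,"ay": 0,"az": 0,"claw": 0},{"tx": 0,"ty": 0,"tz": -0.1,"ax": 0,"ay": 0,"az": 0,"claw": 0},{"tx": 0,"ty": 0,"tz": 0,"ax": 0,"ay": 0,"az": 0,"claw": 0},{"tx": 0,"ty": 0,"tz": 0,"ax": 0,"ay": 0,"az": 0,"claw": 0}]}}

```text
time_s: 9.52
ee_pos: [0.553, -0.2629, 0.2241]
orientation: [[-0.896, 0.444, 0.003], [0.444, 0.896, -0.0], [-0.002, 0.001, -1.0]]
wrist_force: [-4.0, 1.9, 10.8]
grip_width: 0.0634
gripper_force: 69.4
```

Request:
{"fn": "step_arm", "kwargs": {"rows": [{"tx": 0,"ty": 0,"tz": -0.1,"ax": 0,"ay": 0,"az": 0,"claw": 0},{"tx": 0,"ty": 0,"tz": 0,"ax": 0,"ay": 0,"az": 0,"claw": 0},{"tx": 0,"ty": 0,"tz": 0,"ax": 0,"ay": 0,"az": 0,"claw": 0}]}}

```text
time_s: 9.77
ee_pos: [0.553, -0.2629, 0.2241]
orientation: [[-0.896, 0.444, 0.003], [0.444, 0.896, -0.0], [-0.003, 0.001, -1.0]]
wrist_force: [-5.3, 2.7, 15.3]
grip_width: 0.064
gripper_force: 69.9
```

Request:
{"fn": "step_arm", "kwargs": {"rows": [{"tx": 0,"ty": 0,"tz": -0.1,"ax": 0,"ay": 0,"az": 0,"claw": 0},{"tx": 0,"ty": 0,"tz": -0.1,"ax": 0,"ay": 0,"az": 0,"claw": 0},{"tx": 0,"ty": 0,"tz": 0,"ax": 0,"ay": 0,"az": 0,"claw": 0},{"tx": 0,"ty": 0,"tz": 0,"ax": 0,"ay": 0,"az": 0,"claw": 0},{"tx": 0,"ty": 0,"tz": 0,"ax": 0,"ay": 0,"az": 0,"claw": 0},{"tx": 0,"ty": 0,"tz": 0,"ax": 0,"ay": 0,"az": 0,"claw": 0}]}}

```text
time_s: 10.27
ee_pos: [0.5531, -0.263, 0.224]
orientation: [[-0.896, 0.444, 0.004], [0.444, 0.896, 0.0], [-0.004, 0.002, -1.0]]
wrist_force: [-7.9, 4.7, 25.0]
grip_width: 0.0633
gripper_force: 71.0
```

Run:
```python
from h import *
f=grab_frame("scene"); s=ctrl.get_state(); print(s['time_s'],np.round(s['ee_pos'],4),s['wrist_force'],s['torque'])
im=[cv2.resize(f['frame'][140:240,110:240],(520,400),interpolation=cv2.INTER_CUBIC)]
cv2.imwrite('pics/c3.png',np.hstack(im))
```

```text
10.3167 [ 0.5531 -0.263   0.224 ] [-7.53269825  5.50266826 24.54289553] [ 0.77986143  2.03652145 -0.02451434]
```

View pics/c3.png

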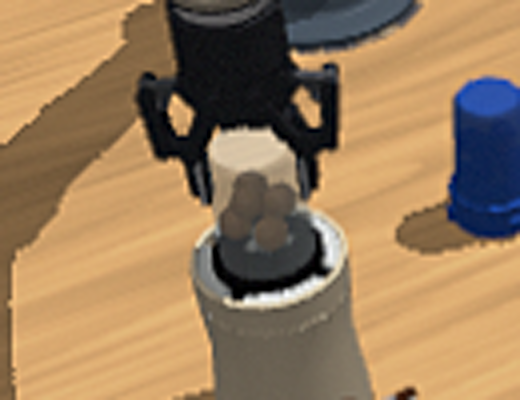

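The crop shows the cup upright and sunk into the collar at (268,265), still gripped. TCP z has stopped at 0.224, the expected home height, with 25 N of push, so I'm handing in.

```bash
python3 -c "
from bench import close_job; print(close_job())"
```

```text
the job is handed in; nothing more can be done
None
```

The walnut cup is in the blender with its ribs in the slots, held fully down with about 25 N in the gripper; I moved nothing else on the counter, and I handed the job in at about 10.3 s (no verdict was returned).

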